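Centre a bottle on the balance pan by touch, then take the reading

ROBOT

A 6-joint arm with a two-finger parallel gripper is mounted at the origin on a cart in front of the work surface, level with it; the furniture and walls round the work are solid. World frame = base frame: x ahead of the robot, y to its left, z up, the work surface at z = 0. Lengths are in mm, angles in rad, forces in N, time in s.
With the tool pointing down it reaches from about 300 to 825 mm from the base axis. Payload 5.4 kg.
Tool frame: the origin (TCP) lies at the very end of the fingers, on their centre line; the grasp point (between the pads) lies 19 mm behind it (env.hold_point_z is the distance from the TCP to the grasp point, in mm); z points along the fingers, y is the line along which they close (so a half turn about z gives the same grasp; the last joint's range is limited). The gripper opens to 92 mm and grips with 3 to 60 N. Pads are 20 mm wide; open, the fingers measure 128 mm over their backs; the gripper's body (75 mm by 189 mm) begins 69 mm behind the grasp point.
Start: joints at [1.124, 0.158, 1.597, -0, 1.386, -0.21], TCP at [134.902, 558.934, 214.601] pointing down, gripper open.
Joint ranges: [-2.91, 2.91], [-0.94, 2.29], [0.18, 2.7], [-1.29, 4.43], [0.17, 2.64], [-3, 3]. Speed limits (rad/s): [2.57, 2.57, 3.14, 3.14, 3.14, 3.14].

INTERFACE

Orientations are given as a unit quaternion [x, y, z, w].
In Python, from plant import env gives the robot as it stands. The module is installed in compiled form; this text tells all that it offers.
- The arm moves only by the tool step_arm, never from a script. Its argument "plan" is a list that holds one entry, the list of rows, each a list of 7 numbers: the shift along the tool's x, y, z in cm, then the turn, a rotation vector about the tool's x, y, z in degrees, then the opening, from 0 (shut) to 1 (fully open). A call has 1 to 8 rows; each row shifts and turns the commanded pose from where the row before left it, along the tool's axes as they then stand; what a row does not reach is not made up. A row lasts 1/8 s, in which the tool goes at most 62.5 mm and 10.7 degrees, less where a joint would pass 70% of its speed; a pose out of reach is approached as far as the arm can. A call is refused whole if a number of a shift passes 6.25 or a number of a turn 10.7, either way. A call with a gripper value outside its range is refused whole. The fingers move at their own pace and stop on an object; "force" is the grip in N (left out, the last holds). Time passes only in rows, so rows that do not move let the fingers close. It gives the time, the measured TCP pose, the force, the opening and the grip force at its end, in the units of the state.
- env.read_state(): the state, without advancing time (a new reading comes with each control period).
- env.capture(name): name is "scene" or "side" or "wrist"; returns a dict with "image" (384x512x3 uint8, red, green, blue), "range_z" (384x512 float32, mm along the optical axis (not along the pixel's ray), 0 where there is no reading), "intrinsics" (3x3 intrinsics, pixels), "view" (4x4, takes a point from world to camera coordinates); the wrist camera has in their place "hand_eye" (4x4, takes a point from camera to tool coordinates, whose origin is the TCP and whose axes are the flange's). Camera axes: x right, y down, z forward; pixel columns grow to the right and rows downward; lengths in mm; the calibration is good to about 2 mm. The wrist camera is an equidistant fisheye: a pixel r from the principal point sees the ray r / f radians off the axis. A picture is of the moment at which its call begins: read the wrist's pose just before it.
- env.close_job(): hands the job in; it is judged then, once.
The state is a dict: "clock": time; "joints": joint angles; "qd": joint speeds; "joint_torque": joint torques, N m; "position": TCP position; "tcp_rot": TCP orientation; "force": force on the tool from outside, world axes, zero at the start; "torque": the same for the moment, N m; "width": finger opening in mm; "gripper_force": force on a finger pad.
Only numpy, scipy, OpenCV 4.12 (cv2) and the standard library are available. Lean on these libraries where they do the work, as an engineer would, in place of code of your own. Each camera call takes 0.05 s, during which the arm holds its last target. There are 200 camera calls.

TASK

The bottle on the little round pan of the balance was set down off-centre and is close to tipping off. Without lifting it or taking it between the fingers, nudge it with light pushes of the fingertips until it stands upright in the middle of the pan, and take the fingers off it; only then press the balance's key all the way down and let it go. Do not tip the bottle or shove it hard, and leave the other things on the table where they are.

Things in the scene. Friction and masses are not known exactly. Their poses are not given: they have to be found in the camera images.
- bottle: Brown screw-cap bottle with a broad white cap, the only thing on the balance pan. Round, 37 mm across the body (up to 50 mm high), cap 31 mm across, 69 mm tall in all, about 0.08 to 0.15 kg; it slides stiffly and tips over if pushed high up, so push within about 15 mm of its foot. Origin at the centre of its underside, z up along its axis. At the start its axis is 14 to 20 mm off the pan's centre, in any direction.
- pan_top (a point): Centre of the upper face of the fixed, flat, steel balance pan: a disc 60 mm across and 4 mm thick without a rim, on a thin stem, 75 mm above the table and 25 mm above the rear deck of the white balance housing (200 mm deep, 150 mm wide). z is up; its x axis points in no particular direction.
- key_top (a point): Centre of the upper face of the balance's only key, a round dark button 24 mm across in a grey collar on the low front part of the housing, 56 mm above the table (its collar's rim, 40 mm across, is 10 mm lower), beside the display and about 110 mm from the pan's centre. It is pressed straight down. The housing's low front deck round it is 34 mm above the table.
- key (a joint): Travel of the key: 0 up, 0.006 m fully down; a spring returns it, full travel takes about 4 N.
- small_vial: Bystander, to be left alone: slim capped glass vial, 25 mm across, 48 mm tall, standing on the table. Origin at the centre of its underside.
- small_bottle: Bystander, to be left alone: smallest screw-cap bottle, 30 mm across, 55 mm tall, standing on the table. Origin at the centre of its underside.
- dish: Bystander, to be left alone: flat closed petri dish, 90 mm across, 15 mm tall, standing on the table. Origin at the centre of its underside.
- stopper: Bystander, to be left alone: rubber stopper, 23 mm across, 22 mm tall, standing on the table. Origin at the centre of its underside.

How it is judged:
By the outcome, as a careful person would: the job done as asked, in the order asked, and still so for the second after the job is handed in, with the robot touching nothing.
It also fails if it takes over 64 s, if anything falls off the work surface, if the arm or the gripper's body presses on something with over 40 N, if the wrist force passes 120 N, or if a joint passes its speed limit or range.

## Working session

There is one attempt and no reset: what is moved stays moved. The work goes in short steps, Python scripts to look and compute and a tool call to move; the robot and the scene stay as the last step left them, time stands still between calls to the robot, and variables do not carry over. Pictures are saved under pics/ and viewed, at most 10 in all, crops included, and the job is handed in when it is done.

Besides the shell and the picture viewer there is one more tool, called after "Call:" by a JSON object that holds its "fn" and its "kwargs". step_arm: Moves the arm, as the interface text tells. Its arguments: {"type":"object","properties":{"plan":{"type":"array","items":{"type":"array","items":{"type":"array","items":{"type":"number"}}}},"force":{"type":"number"}},"required":["plan"]}

```bash
mkdir -p pics; python3 - <<'E'
from plant import env
import cv2,numpy as np,pickle
s=env.read_state();print(s)
d={}
for n in("scene","side","wrist"):
    d[n]=env.capture(n)
    cv2.imwrite(f"pics/{n}0.png",d[n]["image"][...,::-1])
    print(n,d[n]["intrinsics"].tolist(),np.round(d[n].get("view",d[n].get("hand_eye")),3).tolist())
pickle.dump(d,open("d0.pkl","wb"))
E
```

```text
{'clock': 0.0, 'joints': array([ 1.12387830e+00,  1.59077129e-01,  1.59820900e+00,  2.74064361e-06,
        1.38619151e+00, -2.10118308e-01]), 'qd': array([ 1.65035277e-06, -4.49630171e-04, -1.27416264e-03,  6.70537198e-04,
        2.07303136e-03,  2.19030073e-04]), 'joint_torque': array([-6.42141858e-04, -3.85581207e+01, -3.22105730e+01,  7.00208754e-02,
        3.78598063e-02, -1.37275042e-04]), 'position': array([134.64732518, 558.37601072, 213.61478318]), 'tcp_rot': array([ 1.18123618e-01,  9.92998450e-01, -8.91654734e-04, -3.05361260e-04]), 'force': array([-0.04826903, -0.13857469, -0.11661082]), 'torque': array([0.02335637, 0.06254988, 0.0216957 ]), 'gripper_force': 0.0, 'width': 91.5952733567561}
scene [[432.30656992574995, 0.0, 255.59367027660622], [0.0, 432.30656992574995, 185.3353372499539], [0.0, 0.0, 1.0]] [[0.892, -0.452, -0.021, -398.497], [-0.241, -0.435, -0.868, 260.138], [0.383, 0.779, -0.497, 797.282], [0.0, 0.0, 0.0, 1.0]]
side [[421.5574647222473, 0.0, 253.53769878513873], [0.0, 421.5574647222473, 198.96480522409325], [0.0, 0.0, 1.0]] [[-0.975, -0.22, 0.016, 569.337], [-0.141, 0.566, -0.812, 37.698], [0.17, -0.795, -0.583, 981.222], [0.0, 0.0, 0.0, 1.0]]
wrist [[297.3186396354542, 0.0, 254.70630189596773], [0.0, 297.3186396354542, 192.03824956571708], [0.0, 0.0, 1.0]] [[-0.0, -0.967, -0.256, 72.468], [1.0, 0.0, -0.0, -0.16], [0.0, -0.256, 0.967, -170.55], [0.0, 0.0, 0.0, 1.0]]
```

View pics/scene0.png

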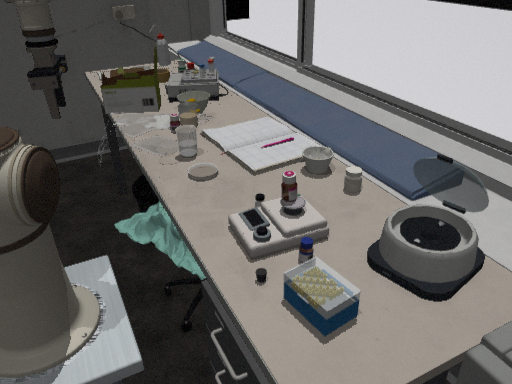

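View pics/side0.png

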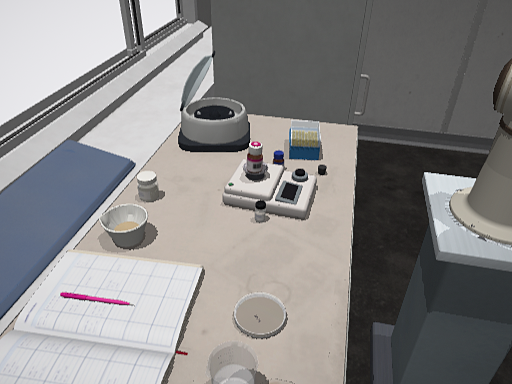

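The scene view shows the balance at about (278,222), with the bottle at (290,188) on the pan and the key at (262,232). The side view has the bottle at (256,158) and the key at (300,175). I'll enlarge both.

```bash
cat > h.py <<'E'
import numpy as np,pickle
def ray(c,u,v):
    K=c["intrinsics"];V=c["view"];R=V[:3,:3]
    d=np.array([(u-K[0,2])/K[0,0],(v-K[1,2])/K[1,1],1.]);o=-R.T@V[:3,3]
    return o,R.T@d
def onz(c,u,v,z):
    o,d=ray(c,u,v);return o+d*(z-o[2])/d[2]
def proj(c,p):
    q=c["view"]@np.r_[p,1.];q=c["intrinsics"]@q[:3];return q[:2]/q[2]
def wproj(c,T,p):
    q=np.linalg.inv(T@c["hand_eye"])@np.r_[p,1.]
    K=c["intrinsics"];r=np.hypot(q[0],q[1]);th=np.arctan2(r,q[2])
    return np.array([K[0,2]+K[0,0]*th*q[0]/r,K[1,2]+K[1,1]*th*q[1]/r])
def wonz(c,T,u,v,z):
    K=c["intrinsics"];a=(u-K[0,2])/K[0,0];b=(v-K[1,2])/K[1,1];th=np.hypot(a,b)
    d=np.r_[np.sin(th)*np.array([a,b])/th,np.cos(th)];M=T@c["hand_eye"]
    o=M[:3,3];d=M[:3,:3]@d;return o+d*(z-o[2])/d[2]
def T(s):
    from scipy.spatial.transform import Rotation as R
    M=np.eye(4);M[:3,:3]=R.from_quat(s["tcp_rot"]).as_matrix();M[:3,3]=s["position"];return M
E
python3 - <<'E'
import cv2,numpy as np,pickle
from h import *
d=pickle.load(open("d0.pkl","rb"))
a=d["scene"]["image"][160:260,222:332];b=d["side"]["image"][130:230,215:325]
im=np.hstack([cv2.resize(x,None,fx=3.6,fy=3.6,interpolation=cv2.INTER_CUBIC) for x in(a,b)])
cv2.imwrite("pics/c0.png",im[...,::-1])
E
```

```text
(no output)
```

View pics/c0.png

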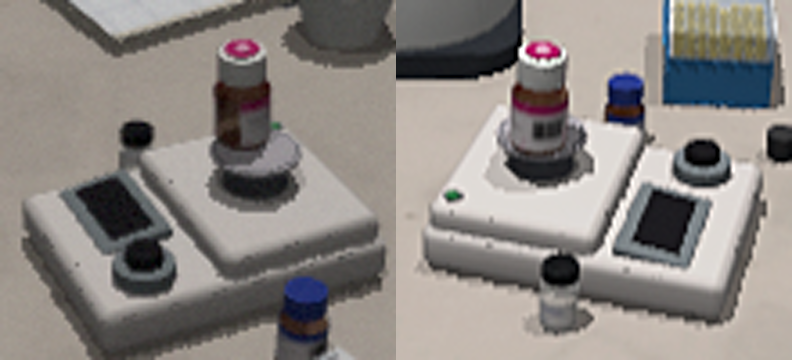

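View pics/wrist0.png

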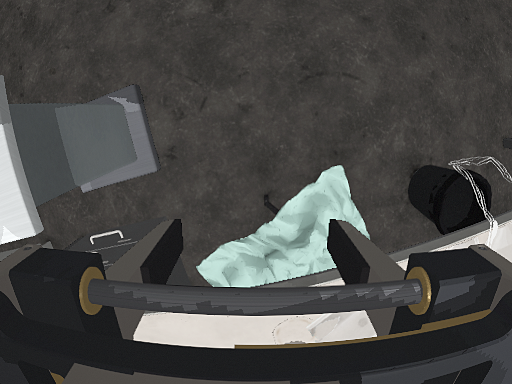

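```bash
python3 - <<'E'
from h import *
np.set_printoptions(precision=1,suppress=True)
d=pickle.load(open("d0.pkl","rb"));S,D=d["scene"],d["side"]
for n,a,b,z in(("cap",(289.2,173.6),(255.3,143.9),144),("pan",(293.1,202.8),(255.4,168.3),75),("key",(262.3,228.9),(300.6,171.1),56),("vial",(222+136/3.6,160+130/3.6),(215+164/3.6,130+262/3.6),48),("blue",(222+306/3.6,160+286/3.6),(215+230/3.6,130+80/3.6),55),("stopper",(261,270),(322,167),22),("dish",(203,169),(260,307),15)):
    print(n,onz(S,*a,z),onz(D,*b,z))
E
```

```text
cap [566.3  58.6 144. ] [567.6  64.3 144. ]
pan [567.3  40.3  75. ] [567.9  55.7  75. ]
key [467.9   6.   56. ] [465.6  11.   56. ]
vial [533.2 144.4  48. ] [534.7 150.7  48. ]
blue [534.2 -72.2  55. ] [532.8 -69.1  55. ]
stopper [420.3 -78.1  22. ] [418.4 -78.2  22. ]
dish [480.7 414.7  15. ] [480.7 406.3  15. ]
```

```bash
cat >> h.py <<'E'
def plan(p0,a0,p1,a1,n,op):
    """a: world angle of tool x, deg; tool z down. Linear in n rows, printed in tool axes."""
    p0,p1=map(np.array,(p0,p1));st=(p1-p0)/n/10;da=-(a1-a0)/n;rows=[]
    for i in range(n):
        a=np.radians(a0-da*i);x=np.array([np.cos(a),np.sin(a),0]);y=np.array([np.sin(a),-np.cos(a),0])
        rows.append([round(float(st@x),2),round(float(st@y),2),round(float(-st[2]),2),0,0,round(float(da),2),op])
    print(rows)
def yaw(s):
    x=T(s)[:3,0];return float(np.degrees(np.arctan2(x[1],x[0])))
E
python3 - <<'E'
from h import *
from plant import env
s=env.read_state();print(yaw(s),T(s)[:3,2])
plan(s["position"],yaw(s),[567,115,170],90,12,1)
E
```

```text
166.42802767493393 [-6.40873364e-04 -1.28238828e-03 -9.99998972e-01]
[[-4.37, -2.75, 0.37, 0, 0, 6.37, 1], [-4.65, -2.25, 0.37, 0, 0, 6.37, 1], [-4.87, -1.72, 0.37, 0, 0, 6.37, 1], [-5.03, -1.17, 0.37, 0, 0, 6.37, 1], [-5.13, -0.6, 0.37, 0, 0, 6.37, 1], [-5.16, -0.03, 0.37, 0, 0, 6.37, 1], [-5.13, 0.54, 0.37, 0, 0, 6.37, 1], [-5.04, 1.11, 0.37, 0, 0, 6.37, 1], [-4.89, 1.66, 0.37, 0, 0, 6.37, 1], [-4.67, 2.19, 0.37, 0, 0, 6.37, 1], [-4.4, 2.7, 0.37, 0, 0, 6.37, 1], [-4.07, 3.17, 0.37, 0, 0, 6.37, 1]]
```

Call:
{"fn": "step_arm", "kwargs": {"plan": [[[-4.37,-2.75,0.37,0,0,6.37,1],[-4.65,-2.25,0.37,0,0,6.37,1],[-4.87,-1.72,0.37,0,0,6.37,1],[-5.03,-1.17,0.37,0,0,6.37,1],[-5.13,-0.6,0.37,0,0,6.37,1],[-5.16,0,0.37,0,0,6.37,1]]]}}

```text
clock: 0.9
position: [352.1, 335.8, 192.2]
tcp_rot: [0.438, 0.899, 0.0, -0.0]
force: [-0.1, 0.4, -0.4]
width: 92.0
gripper_force: 0.0
```

Call:
{"fn": "step_arm", "kwargs": {"plan": [[[-5.13,0.54,0.37,0,0,6.37,1],[-5.04,1.11,0.37,0,0,6.37,1],[-4.89,1.66,0.37,0,0,6.37,1],[-4.67,2.19,0.37,0,0,6.37,1],[-4.4,2.7,0.37,0,0,6.37,1],[-4.07,3.17,0.37,0,0,6.37,1],[0,0,0,0,0,0,1],[0,0,0,0,0,0,1]]]}}

```text
clock: 1.9
position: [566.7, 115.8, 169.8]
tcp_rot: [0.707, 0.707, -0.0, -0.001]
force: [0.1, -0.3, -0.4]
width: 91.7
gripper_force: 0.0
```

```bash
python3 - <<'E'
from h import *
from plant import env
import cv2
s=env.read_state();c=env.capture("wrist");print(s["position"],yaw(s),T(s)[:3,2],s["clock"])
pickle.dump((s,c),open("w1.pkl","wb"))
for n,p in(("pan",[567,47,75]),("cap",[567,61,144])): print(n,wproj(c,T(s),p))
cv2.imwrite("pics/w1.png",cv2.resize(c["image"],(800,600),interpolation=cv2.INTER_CUBIC)[...,::-1])
E
```

```text
[566.67995354 115.78089825 169.7683129 ] 90.02789497709944 [-1.28889356e-03  4.36650007e-04 -9.99999074e-01] 1.9
pan [255.7771326  259.95601172]
cap [255.94472283 285.36251482]
```

View pics/w1.png

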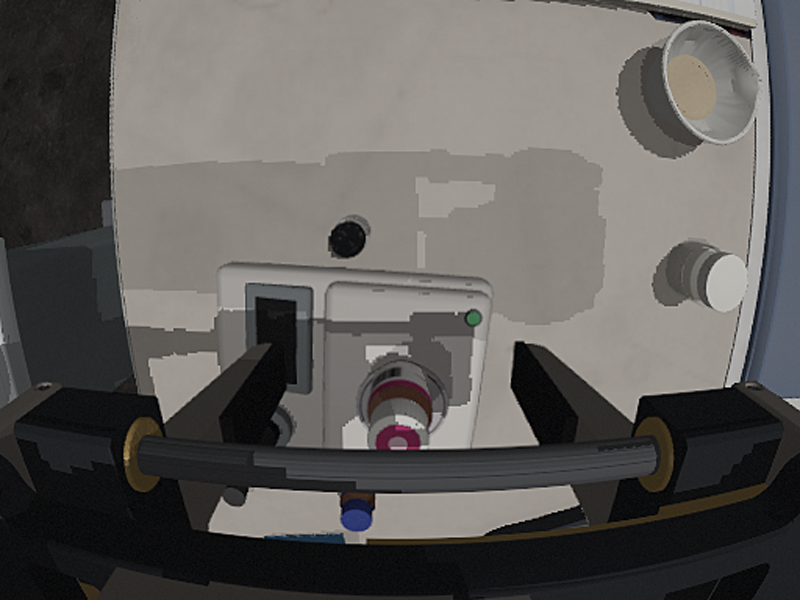

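The wrist view shows the pan around (402,400) in the 800x600 picture, the bottle's cap top at (398,440), and the fingers on both sides. I'll enlarge the pan.

```bash
python3 - <<'E'
from h import *
import cv2
s,c=pickle.load(open("w1.pkl","rb"))
cv2.imwrite("pics/w1c.png",cv2.resize(c["image"][220:295,215:305],None,fx=8,fy=8,interpolation=cv2.INTER_CUBIC)[...,::-1])
E
```

```text
(no output)
```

View pics/w1c.png

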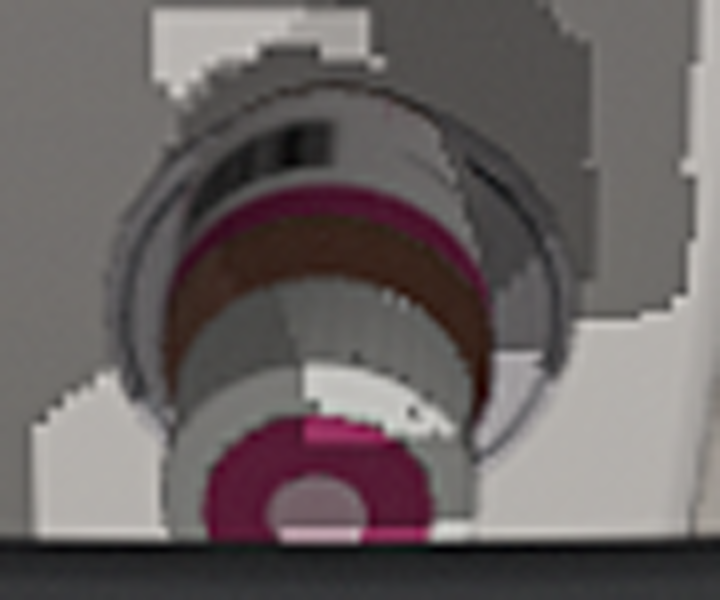

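```bash
python3 - <<'E'
from h import *
from scipy.optimize import least_squares
np.set_printoptions(precision=1,suppress=True)
s,c=pickle.load(open("w1.pkl","rb"));M=T(s)
w=lambda u,v,z:wonz(c,M,215+u/8-.5+.06,220+v/8-.5+.06,z)
def fit(P,z):
    q=np.array([w(u,v,z)[:2] for u,v in P])
    r=least_squares(lambda k:np.hypot(*(q-k[:2]).T)-k[2],[567,50,30]);return r.x,r.fun
print("pan",fit([(105,310),(577,300),(340,82),(185,150),(510,165),(490,460),(120,385),(150,430)],75))
print("cap",w(318,508,144), w(163,500,144),w(478,500,144))
print("bodytop",w(166,360,125),w(492,350,125))
print("foot?",w(340,85,75),w(178,400,75))
E
```

```text
pan (array([568.1,  48.8,  29.6]), array([-0.4,  0.2,  1.3, -0.8, -0.8, -0.1,  0.2,  0.3]))
cap [565.7  63.1 144. ] [550.8  63.9 144. ] [581.1  64.  144. ]
bodytop [550.1  69.1 125. ] [583.5  70.3 125. ]
foot? [568.2  79.4  75. ] [547.7  35.7  75. ]
```

Call:
{"fn": "step_arm", "kwargs": {"plan": [[[-1.31,-0.69,4.5,0,0,-8.5,0.26],[0,0,0,0,-10,0,0.26],[0.39,0,2.18,0,0,0,0.26],[0.39,0,2.18,0,0,0,0.26],[0,0,0,0,0,0,0.26],[0,0,0,0,0,0,0.26]]]}}

```text
clock: 2.7
position: [560.7, 103.1, 82.0]
tcp_rot: [0.65, 0.755, -0.056, 0.067]
force: [-0.5, 0.2, 0.8]
width: 34.2
gripper_force: 0.0
```

```bash
python3 - <<'E'
from h import *
from plant import env
import cv2
s=env.read_state();c=env.capture("wrist");d=env.capture("side");print(s["position"],yaw(s),T(s)[:3,2],s["clock"],s["width"])
pickle.dump((s,c,d),open("w2.pkl","wb"))
a=cv2.resize(c["image"][170:300,170:340],None,fx=3,fy=3,interpolation=cv2.INTER_CUBIC)
b=cv2.resize(d["image"][130:195,225:295],(420,390),interpolation=cv2.INTER_CUBIC)
cv2.imwrite("pics/w2.png",np.hstack([a[:,:380+130][:, 50:430],b])[...,::-1])
E
```

```text
[560.6819054  103.07318667  82.01866109] 98.54605221037653 [ 0.0271658  -0.17160381 -0.98479143] 2.7 34.17011506233574
```

View pics/w2.png

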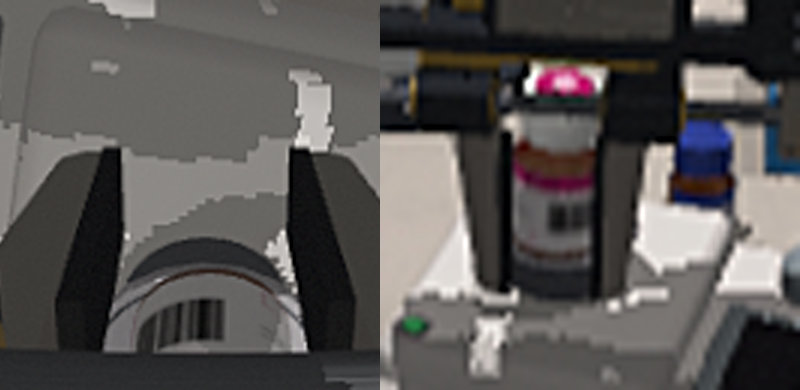

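The left half shows both finger pads at about (115,250) and (295,250), with the bottle's label ahead between them. The right half shows the fingers still closing at (490,200) and (620,200) behind the bottle. I'll let them finish closing, then approach.

Call:
{"fn": "step_arm", "kwargs": {"plan": [[[0,-0.07,0,0,0,0,0.26],[0,0,0,0,0,0,0.26],[0,0,0,0,0,0,0.26],[-0.3,0,0.053,0,0,0,0.26],[-0.3,0,0.053,0,0,0,0.26],[-0.3,0,0.053,0,0,0,0.26],[-0.2,0,0.035,0,0,0,0.26],[0,0,0,0,0,0,0.26]]]}}

```text
clock: 3.8
position: [561.4, 91.1, 80.9]
tcp_rot: [0.65, 0.755, -0.057, 0.066]
force: [0.2, -0.4, -0.0]
width: 24.0
gripper_force: 0.0
```

Call:
{"fn": "step_arm", "kwargs": {"plan": [[[-0.15,0,0.026,0,0,0,0.26],[-0.15,0,0.026,0,0,0,0.26],[-0.15,0,0.026,0,0,0,0.26],[-0.15,0,0.026,0,0,0,0.26],[-0.15,0,0.026,0,0,0,0.26],[-0.15,0,0.026,0,0,0,0.26],[-0.15,0,0.026,0,0,0,0.26],[0,0,0,0,0,0,0.26]]]}}

```text
clock: 4.8
position: [563.0, 80.6, 81.0]
tcp_rot: [0.65, 0.755, -0.057, 0.066]
force: [-0.1, 0.2, 0.9]
width: 23.8
gripper_force: 0.3
```

```bash
python3 - <<'E'
from h import *
from plant import env
import cv2
s=env.read_state();c=env.capture("wrist");d=env.capture("side");e=env.capture("scene");print(s["position"],yaw(s),s["force"],s["clock"],s["width"])
pickle.dump((s,c,d,e),open("w3.pkl","wb"))
f=lambda i:cv2.resize(i,(390,390),interpolation=cv2.INTER_CUBIC)
cv2.imwrite("pics/w3.png",np.hstack([f(c["image"][205:300,205:300]),f(e["image"][165:225,260:320])])[...,::-1])
E
```

```text
[562.99289164  80.59231419  80.95638379] 98.48366738076095 [-0.06448452  0.2236304   0.88254143] 4.8 23.83871715333776
```

View pics/w3.png

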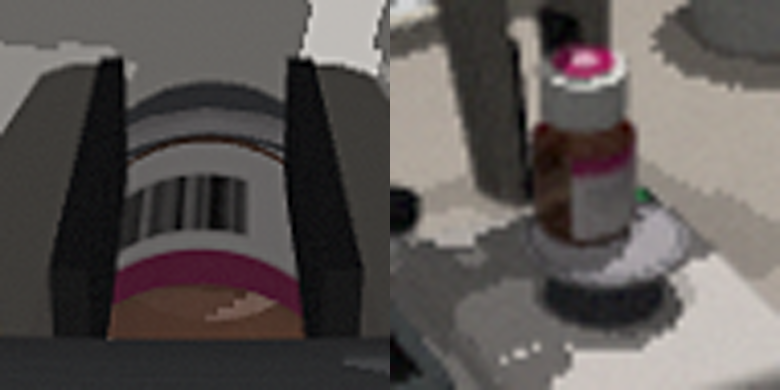

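The wrist crop shows the bottle nested between the pad edges at (125,270) and (290,270). The scene crop shows it upright, with its foot at (587,240) on a pan centred at about (610,245), so there are several millimetres left to push.

Call:
{"fn": "step_arm", "kwargs": {"plan": [[[-0.15,0,0.026,0,0,0,0.26],[-0.15,0,0.026,0,0,0,0.26],[-0.15,0,0.026,0,0,0,0.26],[-0.15,0,0.026,0,0,0,0.26],[-0.1,0,0.017,0,0,0,0.26],[0,0,0,0,0,0,0.26]]]}}

```text
clock: 5.7
position: [564.0, 73.6, 80.9]
tcp_rot: [0.65, 0.755, -0.057, 0.066]
force: [0.0, -0.2, 0.1]
width: 23.7
gripper_force: 0.4
```

Call:
{"fn": "step_arm", "kwargs": {"plan": [[[0.2,0,-0.035,0,0,0,0.26],[0.5,0,-0.088,0,0,0,0.26],[2,0,-0.35,0,0,0,0.26],[4,0,-3,0,0,0,0.26],[4,0,-3,0,0,0,0.26],[0,0,0,0,0,0,0.26],[0,0,0,0,0,0,0.26]]]}}

```text
clock: 6.58
position: [546.2, 189.5, 125.6]
tcp_rot: [0.65, 0.755, -0.057, 0.066]
force: [0.8, 0.2, 1.0]
width: 24.4
gripper_force: 0.0
```

```bash
python3 - <<'E'
from h import *
from plant import env
import cv2
s=env.read_state();c=env.capture("wrist");d=env.capture("side");e=env.capture("scene");print(s["position"],yaw(s),s["force"],s["clock"],s["width"],wproj(c,T(s),[568,49,75]))
pickle.dump((s,c,d,e),open("w4.pkl","wb"))
u,v=map(int,wproj(c,T(s),[568,52,100]));u0,v0=u-40,v-40;print(u0,v0)
f=lambda i,k:cv2.resize(i,(k,400),interpolation=cv2.INTER_CUBIC)
cv2.imwrite("pics/w4.png",np.hstack([f(c["image"][v0:v0+80,u0:u0+80],400),f(e["image"][165:225,275:315],200*4//3),f(d["image"][135:185,240:275][:,:],130)])[...,::-1])
E
```

```text
[546.2491287  189.46919706 125.6327555 ] 98.56175611783475 [0.75090738 0.19384453 0.98925882] 6.575 24.399876855070538 [255.9521178  320.65028294]
216 297
```

View pics/w4.png

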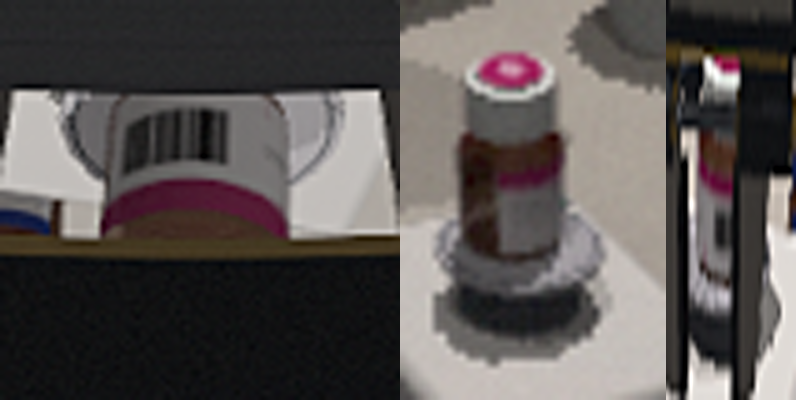

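The scene crop shows the bottle upright on the pan: foot centre about (511,250), pan centre about (522,250), so it is still a little short. I'll measure the rest from the range images.

```bash
cat >> h.py <<'E'
from scipy.optimize import least_squares
def cloud(c,M=None):
    K=c["intrinsics"];Z=c["range_z"];v,u=np.nonzero(Z>0);z=Z[v,u].astype(float);a=(u-K[0,2])/K[0,0];b=(v-K[1,2])/K[1,1]
    if M is None:
        q=np.c_[a*z,b*z,z];V=c["view"];return (q-V[:3,3])@V[:3,:3]
    th=np.hypot(a,b)+1e-9;k=z*np.tan(th)/th;ok=th<1.3
    q=np.c_[a*k,b*k,z][ok];H=M@c["hand_eye"];return q@H[:3,:3].T+H[:3,3]
def meas(c,M=None,name=""):
    P=cloud(c,M);n=P[:,:2]-[568,52];P=P[np.hypot(*n.T)<45]
    zs=P[(P[:,2]>68)&(P[:,2]<80)];zp=np.median(zs[:,2])
    b=P[(P[:,2]>zp+12)&(P[:,2]<zp+43)&(np.hypot(P[:,0]-568,P[:,1]-52)<36)]
    f=least_squares(lambda k:np.hypot(*(b[:,:2]-k).T)-18.5,[567,55],loss="soft_l1").x
    p=P[abs(P[:,2]-zp)<3];q=p[:,:2]
    # pan: smallest-hinge circle r=30 touching the outermost points per sector
    def ed(k0):
        a=np.arctan2(*(q-k0).T[::-1]);r=np.hypot(*(q-k0).T);E=[]
        for i in range(36):
            m=abs(a-(-np.pi+(i+.5)*np.pi/18))<np.pi/36
            if m.sum() and r[m].max()>24:E.append(q[m][r[m].argmax()])
        return np.array(E)
    k=np.array([568.,49])
    for _ in range(5):
        E=ed(k);g=least_squares(lambda k:np.hypot(*(E-k[:2]).T)-k[2],[*k,30],loss="soft_l1").x;k=g[:2]
    cap=P[abs(P[:,2]-zp-69)<3]
    cc=(cap[:,:2].max(0)+cap[:,:2].min(0))/2 if len(cap) else None
    print(name,"zp",zp.round(1),"bottle",f.round(1),len(b),"pan",g.round(1),len(E),"cap",None if cc is None else cc.round(1),len(cap),"d",(f-k).round(1))
E
python3 - <<'E'
from h import *
d=pickle.load(open("d0.pkl","rb"));meas(d["scene"],None,"scene0");meas(d["side"],None,"side0")
s,c=pickle.load(open("w1.pkl","rb"));meas(c,T(s),"w1")
s,c,d,e=pickle.load(open("w4.pkl","rb"));meas(c,T(s),"w4");meas(e,None,"scene4")
E
```

```text
scene0 zp 76.1 bottle [568.4  61.9] 198 pan [568.5  44.2  28.9] 28 cap [566.2  60. ] 59 d [-0.1 17.7]
side0 zp 77.2 bottle [569.6  62.7] 205 pan [570.4  49.7  29.5] 28 cap [567.7  66.2] 68 d [-0.8 13. ]
w1 zp 75.6 bottle [566.6  62.2] 796 pan [568.3  48.1  29.6] 27 cap [566.3  68.4] 634 d [-1.6 14.1]
w4 zp 75.7 bottle [566.3  50.8] 934 pan [568.1  47.3  29.2] 15 cap None 0 d [-1.7  3.5]
scene4 zp 76.0 bottle [567.5  50.2] 200 pan [568.4  44.6  29.2] 28 cap [564.7  48.2] 61 d [-0.9  5.6]
```

Call:
{"fn": "step_arm", "kwargs": {"plan": [[[0,0,0,0,10,0,1],[0,0,-5.4,0,0,0,1],[-3,0.1,0,0,0,0,1],[-4,0,0,0,0,0,1],[-4.3,0,0,0,0,0,1],[0,0,0,0,0,0,1],[0,0,0,0,0,0,1],[0,0,0,0,0,0,1]]]}}

```text
clock: 7.72
position: [564.1, 78.3, 179.9]
tcp_rot: [0.652, 0.758, -0.0, -0.0]
force: [0.3, 0.2, 0.9]
width: 91.7
gripper_force: 0.0
```

```bash
python3 - <<'E'
from h import *
from plant import env
s=env.read_state();c=env.capture("wrist");print(s["position"],yaw(s),s["clock"],s["width"])
pickle.dump((s,c),open("w5.pkl","wb"));meas(c,T(s),"w5")
# enlarged with prediction grid
import cv2
u,v=wproj(c,T(s),[568,48,75]);u0,v0=int(u)-45,int(v)-45;print(u0,v0)
cv2.imwrite("pics/w5.png",cv2.resize(c["image"][v0:v0+90,u0:u0+100],None,fx=6.6,fy=6.6,interpolation=cv2.INTER_CUBIC)[...,::-1])
E
```

```text
[564.14302507  78.28192924 179.86454227] 98.54631751425556 7.725 91.69978594451248
w5 zp 75.7 bottle [566.   50.2] 615 pan [568.1  47.4  29.7] 28 cap [564.8  51.6] 971 d [-2.   2.8]
209 175
```

Call:
{"fn": "step_arm", "kwargs": {"plan": [[[1.8,-2.5,0,0,0,-9.2,0.26],[0,0,0,0,0,-9.2,0.26],[0,0,0,0,0,-9.1,0.26],[0,0,5,0,-10,0,0.26],[0.43,0,2.41,0,0,0,0.26],[0.43,0,2.41,0,0,0,0.26],[0,0,0,0,0,0,0.26],[0,0,0,0,0,0,0.26]]]}}

```text
clock: 8.78
position: [537.8, 92.0, 82.3]
tcp_rot: [0.452, 0.888, -0.039, 0.078]
force: [0.2, 0.0, 0.5]
width: 23.9
gripper_force: 0.0
```

```bash
python3 - <<'E'
from h import *
from plant import env
s=env.read_state();c=env.capture("wrist");print(s["position"],yaw(s),s["clock"],s["width"])
pickle.dump((s,c),open("w6.pkl","wb"));meas(c,T(s),"w6")
a=np.radians(yaw(s));u=np.array([np.cos(a),np.sin(a)]);y=np.array([u[1],-u[0]])
for p in([569.4,47.8],[567.4,50.6]):
    r=s["position"][:2]-p;print("dist",r@u,"lat",r@y)
E
```

```text
[537.75576446  91.9920405   82.27181271] 126.01516893459778 8.775 23.92138318043128Traceback (most recent call last):
  File "<stdin>", line 4, in <module>
  File "h.py", line 52, in meas
    E=ed(k);g=least_squares(lambda k:np.hypot(*(E-k[:2]).T)-k[2],[*k,30],loss="soft_l1").x;k=g[:2]
              ~~~~~~~~~~~~~^^^^^^^^^^^^^^^^^^^^^^^^^^^^^^^^^^^^^^^^^^^^^^^^^^^^^^^^^^^^^
    return func(*args, **kwargs)
    vector_fun = VectorFunction(
        fun_wrapped,
    ...<6 lines>...
        workers=workers
    )
    self._update_fun()
    ~~~~~~~~~~~~~~~~^^
    self.f = self.fun_wrapped(xp_copy(self.x))
             ~~~~~~~~~~~~~~~~^^^^^^^^^^^^^^^^^
    return np.atleast_1d(self.fun(x))
                         ~~~~~~~~^^^
    return self.f(x, *self.args, **self.kwargs)
           ~~~~~~^^^^^^^^^^^^^^^^^^^^^^^^^^^^^^
  File "h.py", line 52, in <lambda>
    E=ed(k);g=least_squares(lambda k:np.hypot(*(E-k[:2]).T)-k[2],[*k,30],loss="soft_l1").x;k=g[:2]
                                                ~^~~~~~
ValueError: operands could not be broadcast together with shapes (0,) (2,)
```

Call:
{"fn": "step_arm", "kwargs": {"plan": [[[-0.5,-0.04,0.088,0,0,0,0.26],[-0.5,0,0.088,0,0,0,0.26],[-0.5,0,0.088,0,0,0,0.26],[-0.4,0,0.07,0,0,0,0.26],[-0.3,0,0.053,0,0,0,0.26],[-0.15,0,0.026,0,0,0,0.26],[-0.1,0,0.018,0,0,0,0.26],[-0.1,0,0.018,0,0,0,0.26]]]}}

```text
clock: 9.82
position: [551.9, 70.5, 81.2]
tcp_rot: [0.452, 0.888, -0.04, 0.078]
force: [-0.4, 0.1, -0.1]
width: 23.9
gripper_force: 0.0
```

Call:
{"fn": "step_arm", "kwargs": {"plan": [[[-0.1,0,0.018,0,0,0,0.26],[-0.1,0,0.018,0,0,0,0.26],[-0.1,0,0.018,0,0,0,0.26],[-0.1,0,0.018,0,0,0,0.26],[-0.1,0,0.018,0,0,0,0.26],[0,0,0,0,0,0,0.26],[0,0,0,0,0,0,0.26]]]}}

```text
clock: 10.7
position: [554.8, 66.3, 81.1]
tcp_rot: [0.452, 0.888, -0.04, 0.078]
force: [0.0, 1.7, 1.0]
width: 23.8
gripper_force: 0.4
```

Call:
{"fn": "step_arm", "kwargs": {"plan": [[[0.2,0,-0.035,0,0,0,0.26],[0.5,0,-0.088,0,0,0,0.26],[2,0,-0.35,0,0,0,0.26],[2.5,0,-5,0,0,0,1],[0,0,-5,0,10,0,1],[-3,0,0,0,0,0,1],[0,0,0,0,0,0,1],[0,0,0,0,0,0,1]]]}}

```text
clock: 11.7
position: [530.4, 99.2, 174.3]
tcp_rot: [0.454, 0.891, -0.0, -0.001]
force: [-0.3, -0.1, -0.4]
width: 71.7
gripper_force: 0.0
```

```bash
python3 - <<'E'
from h import *
from plant import env
s=env.read_state();c=env.capture("wrist");print(s["position"],yaw(s),s["clock"],s["width"],T(s)[:3,2])
e=env.capture("scene");d=env.capture("side")
pickle.dump((s,c,e,d),open("w7.pkl","wb"))
for i in((c,T(s),"w7"),(e,None,"sc"),(d,None,"sd")):
    try: meas(*i)
    except Exception as x: print(x)
E
```

```text
[530.37113936  99.24345225 174.34856275] 126.02191356778367 11.7 71.65944490632121 [-2.20669414e-03  3.72715542e-04 -9.99997496e-01]
w7 zp 75.6 bottle [567.4  47.3] 746 pan [568.1  48.1  29.7] 27 cap [563.4  52.7] 314 d [-0.7 -0.8]
sc zp 76.0 bottle [568.4  47. ] 204 pan [568.3  44.7  29.3] 28 cap [565.8  46. ] 61 d [0.  2.2]
sd zp 77.1 bottle [569.4  47.8] 202 pan [570.2  49.   28.9] 28 cap [564.8  48.8] 53 d [-0.7 -1.2]
```

```bash
python3 - <<'E'
from h import *
import cv2
s,c,e,d=pickle.load(open("w7.pkl","rb"))
M=T(s);ims=[]
u,v=map(int,wproj(c,M,[568,48,75]));print(u,v)
f=lambda i,k=265:cv2.resize(i,(k,530),interpolation=cv2.INTER_CUBIC)
cw=c["image"][v-45:v+45,u-38:u+38]
cv2.imwrite("pics/w7.png",np.hstack([cv2.resize(x,(266,int(266*x.shape[0]/x.shape[1])),interpolation=cv2.INTER_CUBIC)[:300] for x in(cw[:76],e["image"][165:223,263:321],d["image"][130:190,226:286])][:3] if 0 else [cv2.resize(x,(266,266),interpolation=cv2.INTER_CUBIC) for x in(c["image"][v-35:v+35,u-35:u+35],e["image"][167:219,267:319],d["image"][135:187,229:281])])[...,::-1])
E
```

```text
255 253
```

View pics/w7.png

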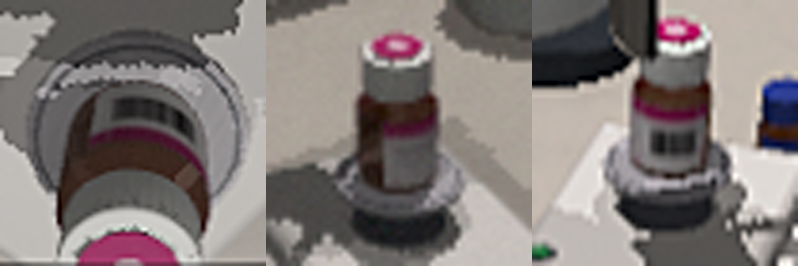

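```bash
python3 - <<'E'
from h import *
s,c,e,d=pickle.load(open("w7.pkl","rb"));M=T(s)
# solve pan & bottle axis from column midpoints in two cameras
f=lambda us,ud,z:least_squares(lambda k:[proj(e,[*k,z])[0]-us,proj(d,[*k,z])[0]-ud],[568,48]).x
p=f(267+401/5.115,229+(669.5-532)/5.115,75);b=f(267+(398-266)/5.115,229+(670.5-532)/5.115,100)
p=f(267+(401-266)/5.115,229+(669.5-532)/5.115,75);print("cols",p,b,b-p)
# pan edge vs bottle foot edge in the wrist image
w=lambda x,y:wonz(c,M,220+x/3.8-.4,218+y/3.8-.4,75)[:2]
for P in((150,32),(130,83),(150,84)):print(w(*P),np.linalg.norm(w(*P)-[568.1,48.1]))
# cap: full circle fit of cap-top ring edge, bottle body fit by height bands
P=cloud(c,M)
for lo,hi in((78,90),(90,105),(105,120)):
    q=P[(P[:,2]>lo)&(P[:,2]<hi)&(np.hypot(P[:,0]-567,P[:,1]-48)<24)][:,:2]
    print(lo,len(q),least_squares(lambda k:np.hypot(*(q-k).T)-18.5,[567,48],loss="soft_l1").x)
E
```

```text
cols [569.65024157  42.76122806] [569.07604759  45.49058583] [-0.57419398  2.72935777]
[552.78621344  74.37778732] 30.41437432295292
[557.04615242  59.78946698] 16.08823125064125
[561.42504583  62.62138553] 15.982041512492462
78 159 [567.49961645  47.68369524]
90 251 [567.20918903  47.60919829]
105 509 [567.61392897  46.56732095]
```

The bottle stands upright near the pan's middle in all three crops: pan and foot centres (401,185)/(397,185) in the scene view and (669,170)/(670,165) in the side view. The estimates scatter about zero, roughly ±1.5 mm. Next is the key.

```bash
python3 - <<'E'
from h import *
d0=pickle.load(open("d0.pkl","rb"));s,c,e,d=pickle.load(open("w7.pkl","rb"))
for n,P in(("w7",cloud(c,T(s))),("sc0",cloud(d0["scene"])),("sd0",cloud(d0["side"])),("sd",cloud(d)),("sc",cloud(e))):
    q=P[(abs(P[:,2]-56)<4.5)&(np.hypot(P[:,0]-467,P[:,1]-8.5)<22)]
    if len(q):print(n,len(q),(q.max(0)+q.min(0))/2,np.median(q,0),np.ptp(q,0))
from plant import env
print(env.read_state()["joints"])
E
```

```text
w7 345 [465.05498001   8.9291167   54.81100934] [465.49793657  10.06899598  56.21707131] [23.13133573 22.76263855  6.52058086]
sc0 65 [465.33314528   4.06936265  55.79526528] [464.73600933   4.07650937  56.35648579] [22.79467591 24.65223941  7.2340388 ]
sd0 58 [468.40044555   8.67611357  56.03160083] [467.77217802  12.54601343  57.16725827] [22.83287304 26.97179081  8.48354131]
sd 58 [468.2611774   10.84020169  55.52597085] [467.70890893  13.53685023  57.56669021] [22.78223906 25.05790232  6.9268833 ]
sc 70 [464.36302037   5.39516302  55.21178029] [464.10586858   2.59567189  56.21395326] [22.15606294 21.40022273  7.29546628]
[-3.92741567e-02  1.02843095e-01  1.73926727e+00  1.42446269e-04
  1.30119684e+00 -6.68631330e-01]
```

```bash
python3 - <<'E'
from h import *
plan([530.4,99.2,174.3],126.02,[466,9,174.3],200,7,0)
E
```

```text
[[-0.5, -1.5, -0.0, 0, 0, -10.57, 0], [-0.22, -1.57, -0.0, 0, 0, -10.57, 0], [0.07, -1.58, -0.0, 0, 0, -10.57, 0], [0.36, -1.54, -0.0, 0, 0, -10.57, 0], [0.64, -1.45, -0.0, 0, 0, -10.57, 0], [0.89, -1.31, -0.0, 0, 0, -10.57, 0], [1.12, -1.12, -0.0, 0, 0, -10.57, 0]]
```

Call:
{"fn": "step_arm", "kwargs": {"plan": [[[-0.5,-1.5,0,0,0,-10.57,0],[-0.22,-1.57,0,0,0,-10.57,0],[0.07,-1.58,0,0,0,-10.57,0],[0.36,-1.54,0,0,0,-10.57,0],[0.64,-1.45,0,0,0,-10.57,0],[0.89,-1.31,0,0,0,-10.57,0],[1.12,-1.12,0,0,0,-10.57,0],[0,0,0,0,0,0,0]]]}}

```text
clock: 12.85
position: [466.8, 8.1, 175.0]
tcp_rot: [-0.172, 0.985, 0.0, -0.0]
force: [-0.4, 0.9, -1.1]
width: 7.8
gripper_force: 0.0
```

Call:
{"fn": "step_arm", "kwargs": {"plan": [[[0,0,4,0,0,0,0],[0,0,4,0,0,0,0],[0,0,2,0,0,0,0],[0,0,0.5,0,0,0,0],[0,0,0,0,0,0,0],[0,0,0,0,0,0,0]]]}}

```text
clock: 13.6
position: [468.5, 7.9, 71.5]
tcp_rot: [-0.173, 0.985, -0.0, 0.001]
force: [-1.2, 0.6, 0.3]
width: 0.5
gripper_force: 0.0
```

```bash
python3 - <<'E'
from h import *
from plant import env
s=env.read_state();print(s["position"],yaw(s),s["clock"],s["width"],s["force"])
E
```

```text
[468.50401559   7.92058965  71.48311361] -160.05269483815175 13.6 0.5294455825567917 [-1.16591751  0.58326367  0.31773919]
```

Call:
{"fn": "step_arm", "kwargs": {"plan": [[[0.2,0.2,0.7,0,0,0,0],[0,0,0.5,0,0,0,0],[0,0,0.3,0,0,0,0],[0,0,0.15,0,0,0,0],[0,0,0.15,0,0,0,0],[0,0,0,0,0,0,0],[0,0,0,0,0,0,0]]]}}

```text
clock: 14.48
position: [464.8, 9.2, 52.3]
tcp_rot: [-0.174, 0.985, 0.0, -0.0]
force: [-2.6, 0.5, 2.7]
width: 0.3
gripper_force: 1.4
```

Call:
{"fn": "step_arm", "kwargs": {"plan": [[[0,0,0.1,0,0,0,0],[0,0,0.1,0,0,0,0],[0,0,0.1,0,0,0,0],[0,0,0,0,0,0,0],[0,0,0,0,0,0,0]]]}}

```text
clock: 15.1
position: [465.0, 9.1, 50.2]
tcp_rot: [-0.174, 0.985, 0.0, -0.0]
force: [-5.1, 1.7, 12.1]
width: 0.6
gripper_force: 5.9
```

Call:
{"fn": "step_arm", "kwargs": {"plan": [[[0,0,0.05,0,0,0,0],[0,0,0,0,0,0,0],[0,0,0,0,0,0,0]]]}}

```text
clock: 15.48
position: [465.1, 9.1, 50.2]
tcp_rot: [-0.174, 0.985, -0.0, -0.0]
force: [-8.0, 1.4, 15.9]
width: 0.1
gripper_force: 7.8
```

Call:
{"fn": "step_arm", "kwargs": {"plan": [[[0,0,-0.3,0,0,0,0],[0,0,-0.5,0,0,0,0],[0,0,-2,0,0,0,0],[0,0,-4,0,0,0,0],[0,0,-5,0,0,0,0],[2,0,-1,0,0,0,0],[0,0,0,0,0,0,0],[0,0,0,0,0,0,0]]]}}

```text
clock: 16.48
position: [446.0, 2.5, 175.8]
tcp_rot: [-0.173, 0.985, 0.0, -0.0]
force: [0.1, 0.4, -0.2]
width: 0.5
gripper_force: 0.0
```

```bash
python3 - <<'E'
from h import *
from plant import env
s=env.read_state();c=env.capture("wrist");print(s["position"],s["clock"],s["force"])
e=env.capture("scene");d=env.capture("side")
for i in((c,T(s),"w"),(e,None,"sc"),(d,None,"sd")):
    try: meas(*i)
    except Exception as x: print(x)
for n,P in(("w",cloud(c,T(s))),("sc",cloud(e)),("sd",cloud(d))):
    q=P[(abs(P[:,2]-55)<7)&(np.hypot(P[:,0]-466,P[:,1]-8.5)<9)];print(n,len(q),np.median(q[:,2]) if len(q) else 0)
E
```

```text
[445.95192799   2.46148315 175.78885362] 16.475 [ 0.08737974  0.36975617 -0.17877873]
operands could not be broadcast together with shapes (0,) (2,) 
sc zp 76.0 bottle [568.3  47. ] 201 pan [568.2  44.3  29.2] 28 cap [565.9  45.5] 67 d [0.1 2.7]
sd zp 77.1 bottle [569.5  47.5] 203 pan [570.5  49.5  29.3] 28 cap [569.2  51.8] 66 d [-1. -2.]
w 227 56.432646654544044
sc 29 56.71039447545713
sd 26 58.23099275844355
  return _methods._mean(a, axis=axis, dtype=dtype,
  ret = ret.dtype.type(ret / rcount)
```

The key went to its stop at 50.2 mm with 16 N and has sprung back to 56 mm. The bottle hasn't moved and the robot is clear, so I'm handing it in.

```bash
python3 -c "
from plant import env
print(env.close_job())"
```

```text
the job is handed in; nothing more can be done
None
```

Job handed in at 16.5 s: the bottle stands upright within about 2 mm of the pan's centre by my measurements, and after that the key was pressed to its stop and released; the other things were not touched.

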